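Line up the plaster sample under the test needle, then switch the isolator on

ROBOT

A 6-joint arm with a two-finger parallel gripper is mounted at the origin on the work surface. World frame = base frame: x ahead of the robot, y to its left, z up, the work surface at z = 0. Lengths are in m, angles in rad, forces in N, time in s.
With the tool pointing down it reaches from about 0.425 to 0.95 m from the base axis. Payload 3.5 kg.
Tool frame: the origin (TCP) lies between the finger pads; the fingertips stand 19 mm ahead of it and the grasp point (between the pads) is the TCP; z points along the fingers, y is the line along which they close (so a half turn about z gives the same grasp; the last joint's range is limited). The gripper opens to 85 mm and grips with 20 to 120 N. Pads are 22 mm wide; open, the fingers measure 114 mm over their backs; the gripper's body (76 mm by 85 mm) begins 54 mm behind the grasp point. The pads swing forward as they close: fully open they stand 13 mm farther back than shut.
Start: joints at [1.043, 0.286, 1.577, -0, 1.279, -0.15], TCP at [0.249, 0.627, 0.25] pointing down, gripper open.
Joint ranges: [-2.77, 2.77], [-0.9, 2.22], [0.21, 2.48], [-1.53, 4.67], [0.24, 2.81], [-2.84, 2.84]. Speed limits (rad/s): [2.79, 2.79, 3.14, 3.14, 3.14, 3.14].

INTERFACE

Orientations are given as a unit quaternion [x, y, z, w].
In Python, from plant import monitor, eyes, ctrl gives the robot as it stands.
- The arm moves only by the shell command python3 -m handwheel 'ROWS' [FORCE]. ROWS is JSON, a list of rows, each a list of 7 numbers: the shift along the tool's x, y, z in units of 40 cm (1.0 is 40 cm), then the turn, a rotation vector about the tool's x, y, z in units of pi rad (1.0 is pi rad), then the opening, from -1 (shut) to 1 (fully open). A call has 1 to 12 rows; each row is the pose to reach, as a shift and turn from the pose commanded when the call began, along the tool's axes at that moment, turning the shorter way round; what a row does not reach only later rows make up. A row lasts 1/8 s, in which the tool goes at most 62.5 mm and 10.7 degrees, less where a joint would pass 70% of its speed; a pose out of reach is approached as far as the arm can. A call with a number of a shift or a turn outside -1 to 1 is refused whole. A call with a gripper value outside its range is refused whole. The fingers move at their own pace and stop on an object; FORCE is the grip in N (left out, the last holds). Time passes only in rows, so rows that repeat a pose let the fingers close. It gives the time, the measured TCP pose, the force, the opening and the grip force at its end, in the units of the state.
- monitor.get_state(): the state, without advancing time (a new reading comes with each control period).
- eyes.read_camera(name): name is "side" or "top"; returns the picture (420x560x3 uint8, red, green, blue); there is no depth.
- eyes.camera_params(name): a dict with "K" (3x3 intrinsics, pixels), "k1" (the pictures are not rectified: a ray, as slopes to the right and down, at radius r is drawn at 1 + k1 r^2 times it, then the intrinsics apply), "R" (3x3) and "t" (3): a world point X has camera coordinates R X + t. Camera axes: x right, y down, z forward; pixel columns grow to the right and rows downward; lengths in m; the calibration is good to about 2 mm. A picture is of the moment at which its call begins. camera_params takes no time and is no camera call.
- ctrl.sign_off(): hands the job in; it is judged then, once.
The state is a dict: "time": time; "qpos": joint angles; "dq": joint speeds; "joint_efforts": joint torques, N m; "eef_pos": TCP position; "tcp_rot": TCP orientation; "contact_force": force on the tool from outside, world axes, zero at the start; "wrist_torque": the same for the moment, N m; "opening": opening from 0.0 (shut) to 1.0 (fully open); "finger_force": force on a finger pad.
Only numpy, scipy, OpenCV 4.12 (cv2) and the standard library are available. Lean on these libraries where they do the work, as an engineer would, in place of code of your own. Each camera call takes 0.05 s, during which the arm holds its last target. There are 200 camera calls.

TASK

Slide the sample carriage (its upright fin is the grip) until the ringed, crossed spot on the plaster slab sits right under the needle's point. Then, leaving the carriage there, switch on the isolator: push its handle fully down, keep it down while turning it a quarter turn clockwise from the round stud to the bar, and let it spring up so that it locks in the ON notch; never force it round against its lock. Do not bump the needle stand, leave the other things on the bench where they are, and let go of everything.

Things in the scene. Friction and masses are not known exactly. Their poses are not given: they have to be found in the camera images.
- stage: The test stage, fixed to the bench: aluminium base plate 150 mm (its x, from -85 to +65) by 270 mm (its y) by 12 mm, with two rails along its y. Origin on the bench surface, midway between the rails and midway along them; z up. Its yaw in the room is within 0.3 rad of zero.
- carriage (a joint): Position (m) of the sliding carriage along the rails, 0 to 0.11, growing towards the stage's +y. It is dark steel, 86 by 130 mm, top of its pale plaster slab (70 by 120 mm) 44 mm above the bench; about 2 to 3 N slides it and it stays where it is left. It starts near 0.
- fin_top (a point): Centre of the top of the carriage's upright steel fin, its grip: 14 mm thick along the stage's y, 28 mm along the stage's x, the top 82 mm above the bench, standing free for 45 mm or more below that. It sits at the robot's side of the slab (85 mm on the stage's -x side of the marked spot) and moves with the carriage.
- mark (a point): The marked spot on the slab's top face, 44 mm above the bench: a black ring 18 mm across with a cross through its centre; one arm of the cross runs the full width of the slab (along the stage's x). The slab also has three plain 6 mm dark dots, old test spots without ring or cross. It is 15 mm from the slab's middle towards the stage's +y and moves with the carriage.
- needle_tip (a point): Point of the fixed steel needle that hangs from the stand's arm, 50 mm above the bench, 6 mm above the slab. It is exactly on the line along which the marked spot slides, at the stage's x = +15 mm, and at a stage y that differs each time (0 to 40 mm).
- isolator: Power isolator, a fixed grey steel box 120 by 120 by 70 mm; origin in the middle of its underside on the bench. On its top: a 10 mm high collar and the handle on its vertical centre axis; a flat round stud on the top at the box's -x edge marks OFF, a flat short bar at its +y edge marks ON.
- handle_top (a point): Centre of the top of the isolator's black handle bar, on the turning axis, 122 mm above the bench when the handle is up. The bar is 68 mm long (this point's x axis lies along it), 16 mm wide, and stands 26 mm above a round black disc 72 mm across. A small grey rib on the bar's top is at the end that points to the setting (this point's -x). The point turns and sinks with the handle.
- handle (a joint): Handle angle (rad), growing clockwise seen from above: 0 is OFF (rib at the round stud, the box's -x), pi/2 is ON, a hard stop (rib at the bar, +y). Turns with about 0.05 N m, only while pushed down more than 6 mm; when up it is locked at either end with 7 degrees of play. A strong arm can wrench it past the lock, which counts as damage.
- handle_press (a joint): How far the handle is pushed down (m): 0 is up, 0.008 is fully down, a hard stop. A spring lifts it: 5 N to start it down, about 9 N fully down. It springs up again by itself when let go in either end notch (within about 7 degrees of OFF or ON); in between it stays caught down at about 6 mm.
- needle_stand: Fixed grey stand behind the stage (its +x side) that holds the needle: a 16 mm post 179 mm high, origin on the bench under the post; from it a 16 mm wide arm at 126 to 144 mm height reaches 90 mm towards the robot, with an 18 mm chuck (112 mm above the bench at its lower end) and the needle at its end.
- mortar: Bystander: white ceramic mortar bowl, 120 mm across, 65 mm high. Origin in the middle of its underside.
- beaker: Bystander: small open glass beaker, 48 mm across, 60 mm high. Origin in the middle of its underside.
- amber_jar: Bystander: small amber glass jar with black cap, 44 mm across, 60 mm high. Origin in the middle of its underside.
- wash_bottle: Bystander: white plastic bottle with a cap, 66 mm across, 170 mm high. Origin in the middle of its underside.
- spatula: Bystander: steel lab spatula lying flat, 170 mm long. Origin on its underside.
- sample_tin: Bystander: closed aluminium tin, 70 mm across, 30 mm high. Origin in the middle of its underside.
- dish: Bystander: low open glass dish, 80 mm across, 25 mm high. Origin in the middle of its underside.
Not all that is in view belongs to the job. Leave any purple or yellow look-alike of the isolator alone.

How it is judged:
By the outcome, as a careful person would: the job done as asked, in the order asked, and still so for the second after the job is handed in, with the robot touching nothing.
It also fails if it takes over 54 s, if anything falls off the work surface, if the arm or the gripper's body presses on something with over 40 N, if the wrist force passes 120 N, or if a joint passes its speed limit or range.

## Working session

There is one attempt and no reset: what is moved stays moved. The work goes in short steps, Python scripts to look and compute and a shell command to move; the robot and the scene stay as the last step left them, time stands still between calls to the robot, and variables do not carry over. Pictures are saved under pics/ and viewed, at most 13 in all, crops included, and the job is handed in when it is done.

```bash
mkdir -p pics
cat > h.py <<'E'
import numpy as np, cv2
from plant import monitor, eyes, ctrl
from scipy.spatial.transform import Rotation as Ro
def shot(c,name):
    im=eyes.read_camera(c); cv2.imwrite('pics/'+name,cv2.cvtColor(im,cv2.COLOR_RGB2BGR)); return im
def ray(c,u,v):
    p=eyes.camera_params(c);K,R,t=[np.array(p[k]) for k in('K','R','t')];k=p['k1']
    d=np.linalg.solve(K,[u,v,1])[:2];s=d.copy()
    for _ in range(30): s=d/(1+k*(s@s))
    return -R.T@t, R.T@np.array([s[0],s[1],1])
def onz(c,u,v,z):
    o,d=ray(c,u,v); return o+d*(z-o[2])/d[2]
def proj(c,X):
    p=eyes.camera_params(c);K,R,t=[np.array(p[k]) for k in('K','R','t')]
    q=R@np.array(X)+t;s=q[:2]/q[2];s=s*(1+p['k1']*(s@s));return (K@[s[0],s[1],1])[:2]
def tri(a,b):
    o1,d1=ray('top',*a);o2,d2=ray('side',*b)
    k=np.linalg.lstsq(np.c_[d1,-d2],o2-o1,rcond=None)[0]
    p,q=o1+k[0]*d1,o2+k[1]*d2;return (p+q)/2,np.linalg.norm(p-q)
def rows(target,quat_or_yaw=None):
    "shift in tool units to world target; turn for tool yaw"
    s=monitor.get_state();R=Ro.from_quat(s['tcp_rot'])
    return R.inv().apply(np.array(target)-s['eef_pos'])/.4
E
python3 - <<'E'
from h import *
np.set_printoptions(precision=4,suppress=True)
for c in('top','side'):
    shot(c,c+'0.png');p=eyes.camera_params(c);print(c,p['K'],p['k1'],-np.array(p['R']).T@p['t'],p['R'])
s=monitor.get_state();print(s);print(Ro.from_quat(s['tcp_rot']).as_matrix())
E
```

```text
top [[384.8072   0.     282.0007]
 [  0.     384.8072 213.5083]
 [  0.       0.       1.    ]] -0.03825294944886554 [ 0.4695 -0.0011  1.2167] [[ 0.0204 -0.9998  0.0026]
 [-0.9971 -0.0206 -0.0736]
 [ 0.0737 -0.0011 -0.9973]]
side [[481.6762   0.     277.1912]
 [  0.     481.6762 215.5842]
 [  0.       0.       1.    ]] -0.1395465161742663 [ 0.1548 -1.1244  0.7567] [[ 0.9413 -0.3371 -0.0187]
 [-0.1802 -0.4549 -0.8721]
 [ 0.2855  0.8243 -0.489 ]]
{'time': 0.1, 'qpos': array([ 1.043 ,  0.2871,  1.578 , -0.    ,  1.2786, -0.15  ]), 'dq': array([-0.0009, -0.0023, -0.003 , -0.0001,  0.0005, -0.001 ]), 'joint_efforts': array([  0.0011, -40.73  , -29.3697,  -0.0001,   0.0034,   0.    ]), 'eef_pos': array([0.2487, 0.6269, 0.249 ]), 'tcp_rot': array([ 0.1878,  0.9822, -0.001 , -0.0004]), 'contact_force': array([-0.0777,  0.2362, -1.0187]), 'wrist_torque': array([ 0.0133, -0.0033,  0.0263]), 'finger_force': 0.0, 'opening': 1.0052547146903459}
[[-0.9295  0.3689 -0.0011]
 [ 0.3689  0.9295 -0.0019]
 [ 0.0003 -0.0022 -1.    ]]
```

View pics/top0.png

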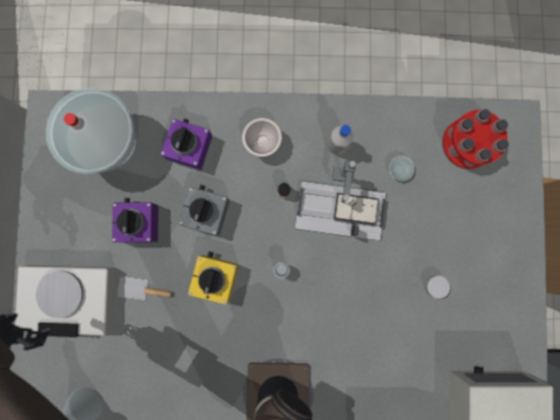

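View pics/side0.png

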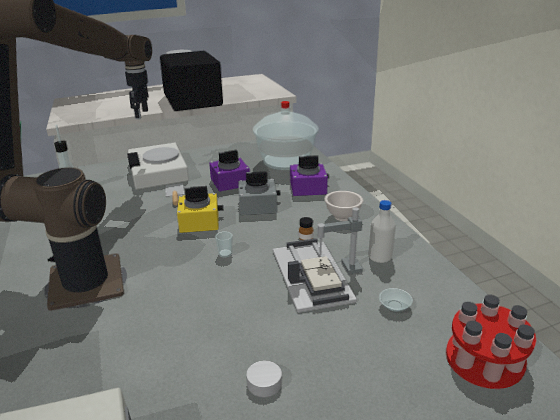

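Run:
```python
from h import *
def crop(f,x,y,w,h,s): return cv2.resize(cv2.imread('pics/'+f)[y:y+h,x:x+w],None,fx=s,fy=s,interpolation=cv2.INTER_CUBIC)
cv2.imwrite('pics/c1.png',crop('top0.png',290,150,100,75+20,6))
a=crop('side0.png',270,205,90,105,5);b=crop('top0.png',175,180,58,58,6)
o=np.zeros((525,450+348,3),np.uint8);o[:,:450]=a;o[:348,450:]=b;cv2.imwrite('pics/c2.png',o)
```

```text
(no output)
```

View pics/c1.png

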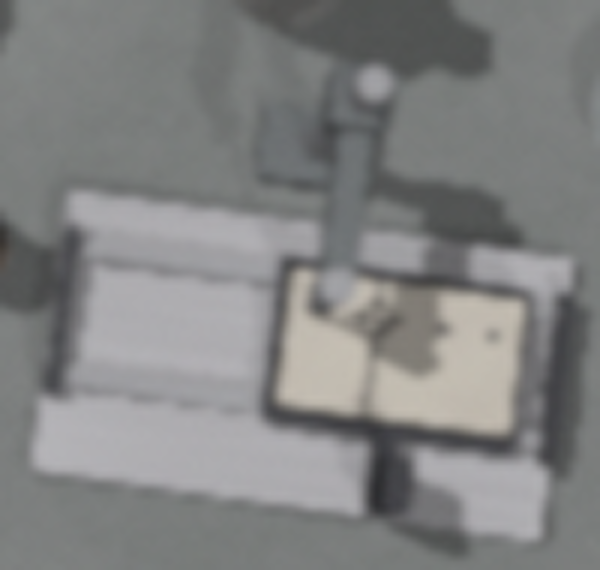

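View pics/c2.png

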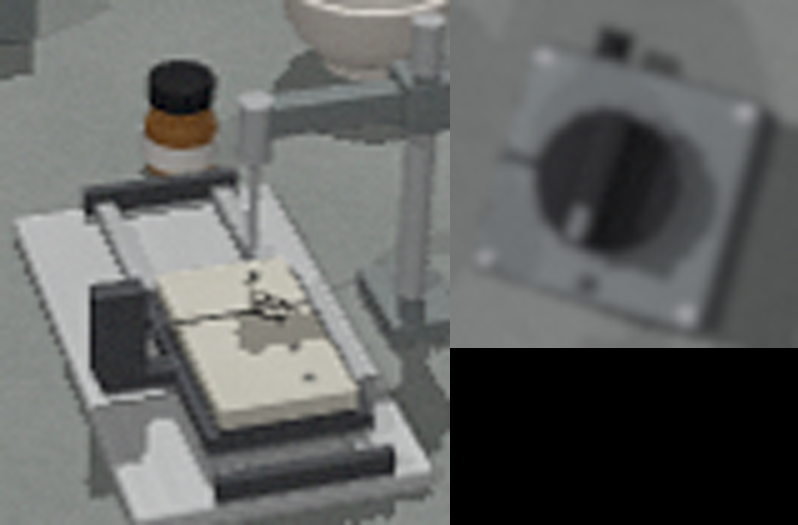

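```bash
cat > m.py <<'E'
from h import *
np.set_printoptions(precision=4,suppress=True)
from scipy.optimize import least_squares
T=lambda x,y,s=6,ox=290,oy=150:((x+.5)/s-.5+ox,(y+.5)/s-.5+oy)
S=lambda x,y:T(x,y,5,270,205)
I=lambda x,y:T(x-450,y,6,175,180)
c=[('top',T(68,190),(.065,.135)),('top',T(578,258),(.065,-.135)),('top',T(542,540),(-.085,-.135)),('top',T(33,470),(-.085,.135)),('side',S(15,218),(-.085,.135)),('side',S(432,468),(.065,-.135))]
def w(p,l,z): 
    a=p[2];return np.array([p[0]+np.cos(a)*l[0]-np.sin(a)*l[1],p[1]+np.sin(a)*l[0]+np.cos(a)*l[1],z])
f=lambda p:np.concatenate([proj(k,w(p,l,.012))-uv for k,uv,l in c])
r=least_squares(f,[.5,-.15,-.1]);st=r.x
def loc(X):
    d=X[:2]-st[:2];a=st[2];return np.array([np.cos(a)*d[0]+np.sin(a)*d[1],-np.sin(a)*d[0]+np.cos(a)*d[1]])
E
python3 - <<'E'
from m import *
print('stage',st,r.fun)
print('needle side',loc(onz('side',*S(254,260),.05)))
print('mark side',loc(onz('side',*S(270,305),.044)))
for x,y in((292,268),(530,290),(512,437),(272,410),(370,405),(378,318)): print('slab top',loc(onz('top',*T(x,y),.044)))
print('crossarm side',loc(onz('side',*S(176,323),.044)))
for x,y in((160,280),(283,262),(356,393),(220,428)): print('slab side',loc(onz('side',*S(x,y),.044)))
print('fin top view',[loc(onz('top',*T(x,y),.082)) for x,y in((374,512),(407,516))],'side',[loc(onz('side',*S(x,y),.082)) for x,y in((90,285),(136,278),(102,296))])
a=onz('top',*I(588,285),.07);b=onz('top',*I(520,157),.07)
print('stud,bar',a,b)
cs=[onz('top',*I(x,y),.07) for x,y in((545,55),(745,112),(688,315),(485,258))];print(cs,np.mean(cs,0))
E
```

```text
stage [ 0.5819 -0.1865 -0.1183] [-0.0107 -0.1337 -0.4847  0.3468 -0.1343  0.4319 -0.6238  0.2142 -0.1065
  0.204   1.0672  0.6643]
needle side [0.0157 0.0085]
mark side [ 0.0142 -0.0242]
slab top [0.0354 0.0169]
slab top [ 0.0411 -0.1057]
slab top [-0.035  -0.1056]
slab top [-0.0383  0.0177]
slab top [-0.0288 -0.0316]
slab top [ 0.016  -0.0301]
crossarm side [-0.0365 -0.0272]
slab side [-0.0342  0.0116]
slab side [0.0326 0.0112]
slab side [ 0.0321 -0.1052]
slab side [-0.0394 -0.1147]
fin top view [array([-0.0842, -0.0336]), array([-0.084, -0.05 ])] side [array([-0.0834, -0.0369]), array([-0.06  , -0.0367]), array([-0.08  , -0.0475])]
stud,bar [0.5084 0.2486 0.07  ] [0.5716 0.2851 0.07  ]
[array([0.6232, 0.2745, 0.07  ]), array([0.5965, 0.1732, 0.07  ]), array([0.4945, 0.1983, 0.07  ]), array([0.5207, 0.3006, 0.07  ])] [0.5587 0.2366 0.07  ]
```

Run:
```python
from m import *
fin=w(st,(-.07,-.0415),.067);print(fin)
print(rows([.52,.25,.25]),rows([fin[0],fin[1],.25]), rows([fin[0],fin[1],.14]),rows(fin))
```

```text
[ 0.5075 -0.2194  0.067 ]
[-0.9781 -0.6257 -0.0013] [-1.3818 -1.7281  0.0009] [-1.3819 -1.7275  0.2759] [-1.3819 -1.7271  0.4584]
```

```bash
python3 -m handwheel '[[-0.978,-0.626,0,0,0,-0.082,1],[-0.978,-0.626,0,0,0,-0.082,1],[-0.978,-0.626,0,0,0,-0.082,1],[-0.978,-0.626,0,0,0,-0.082,1],[-0.978,-0.626,0,0,0,-0.082,1],[-0.978,-0.626,0,0,0,-0.082,1],[-0.978,-0.626,0,0,0,-0.082,1],[-0.978,-0.626,0,0,0,-0.082,1]]'
python3 - <<'E'
from m import *
fin=w(st,(-.07,-.0415),.067)
print(rows([fin[0],fin[1],.25]), rows([fin[0],fin[1],.14]),rows(fin))
E
```

```text
time: 1.1
eef_pos: [0.5215, 0.2475, 0.2498]
tcp_rot: [0.062, 0.998, -0.0, -0.0]
contact_force: [-0.2, -0.0, -0.2]
opening: 0.999
finger_force: 0.0
[-0.1089 -1.1627  0.0002] [-0.1091 -1.1625  0.2752] [-0.1092 -1.1624  0.4577]
```

```bash
python3 -m handwheel '[[-0.109,-1,0,0,0,0,1],[-0.109,-1,0,0,0,0,1],[-0.109,-1,0,0,0,0,1],[-0.109,-1,0,0,0,0,1],[-0.109,-1,0,0,0,0,1],[-0.109,-1,0,0,0,0,1],[-0.109,-1,0,0,0,0,1],[-0.109,-1,0,0,0,0,1],[-0.109,-1,0,0,0,0,1]]'
python3 - <<'E'
from m import *
fin=w(st,(-.07,-.0415),.067)
print(rows([fin[0],fin[1],.25]), rows([fin[0],fin[1],.14]),rows(fin))
E
```

```text
time: 2.22
eef_pos: [0.5153, -0.1512, 0.2499]
tcp_rot: [0.06, 0.998, 0.0, -0.0]
contact_force: [0.3, 0.4, 0.4]
opening: 1.001
finger_force: 0.0
[-0.001  -0.1717 -0.0004] [-0.0012 -0.1719  0.2746] [-0.0014 -0.1721  0.4571]
```

```bash
python3 -m handwheel '[[-0.001,-0.172,0,0,0,0,1],[-0.001,-0.172,0,0,0,0,1],[-0.001,-0.172,0.15,0,0,0,1],[-0.001,-0.172,0.27,0,0,0,1],[-0.001,-0.172,0.36,0,0,0,1],[-0.001,-0.172,0.457,0,0,0,1],[-0.001,-0.172,0.457,0,0,0,1]]' 30
python3 - <<'E'
from m import *
shot('side','s1.png')
im=cv2.imread('pics/s1.png')[195:315,250:390];cv2.imwrite('pics/s1c.png',cv2.resize(im,None,fx=5,fy=5,interpolation=2))
E
```

```text
time: 3.1
eef_pos: [0.5055, -0.217, 0.0641]
tcp_rot: [0.059, 0.998, 0.002, -0.004]
contact_force: [0.2, 0.3, 1.0]
opening: 1.0
finger_force: 0.0
```

View pics/s1c.png

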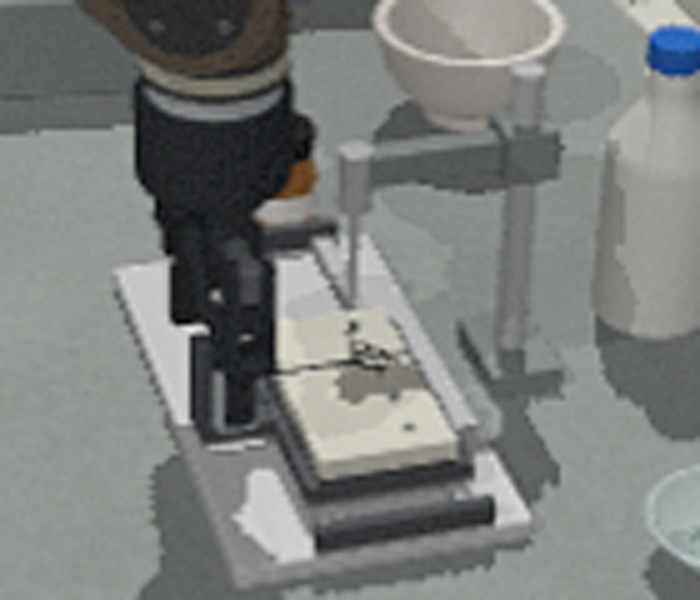

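```bash
python3 -m handwheel '[[0,0,0,0,0,0,-1],[0,0,0,0,0,0,-1],[0,0,0,0,0,0,-1],[0,0,0,0,0,0,-1],[0,0,0,0,0,0,-1],[0,0,0,0,0,0,-1],[0,0,0,0,0,0,-1],[0,0,0,0,0,0,-1]]' 30;python3 -m handwheel '[[0,0.02,0,0,0,0,-1],[0,0.04,0,0,0,0,-1],[0,0.06,0,0,0,0,-1],[0,0.07,0,0,0,0,-1],[0,0.07,0,0,0,0,-1],[0,0.07,0,0,0,0,-1]]'
python3 - <<'E'
from m import *
shot('side','s2.png')
im=cv2.imread('pics/s2.png')[225:305,280:380];cv2.imwrite('pics/s2c.png',cv2.resize(im,None,fx=7,fy=7,interpolation=2))
E
```

```text
time: 4.15
eef_pos: [0.508, -0.2208, 0.0683]
tcp_rot: [0.06, 0.998, -0.0, 0.0]
contact_force: [-1.9, 0.4, 5.0]
opening: 0.158
finger_force: 32.0
time: 4.9
eef_pos: [0.5114, -0.1924, 0.0683]
tcp_rot: [0.06, 0.998, -0.0, 0.0]
contact_force: [-2.4, 1.3, 6.5]
opening: 0.159
finger_force: 32.2
```

View pics/s2c.png

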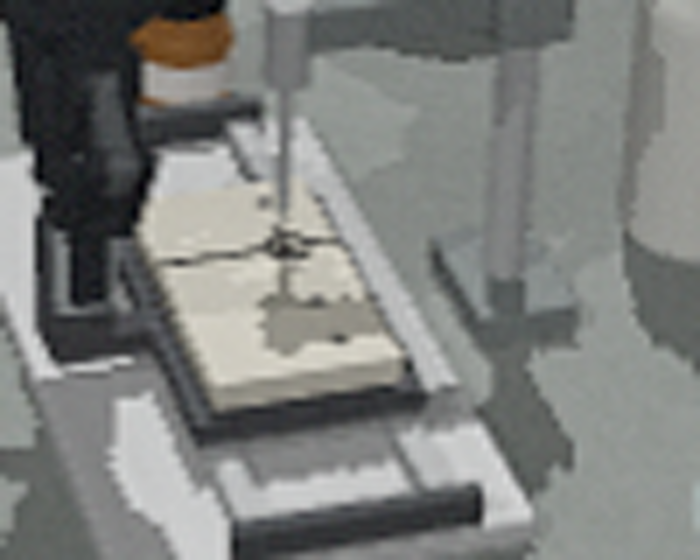

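Run:
```python
from m import *
L=[]
for f in('side0.png','s2.png'):
    im=cv2.imread('pics/'+f)[240:274,306:340];im=cv2.resize(im,None,fx=11,fy=11,interpolation=2)
    im=cv2.convertScaleAbs(im,alpha=1.3)
    for i in range(0,34,5):
        cv2.putText(im,str(306+i),(i*11,8),0,.3,(0,0,255));cv2.putText(im,str(240+i),(0,i*11+9),0,.3,(0,0,255))
    L.append(im)
cv2.imwrite('pics/z.png',np.hstack(L))
for y in(.005,.0085,.012):print(y,proj('side',w(st,(.015,y),.05)),proj('side',w(st,(.015,y),.044)))
```

```text
0.005 [320.5528 257.36  ] [320.4899 259.2688]
0.0085 [320.151  256.6265] [320.0894 258.5327]
0.012 [319.7511 255.8963] [319.6906 257.8   ]
```

View pics/z.png

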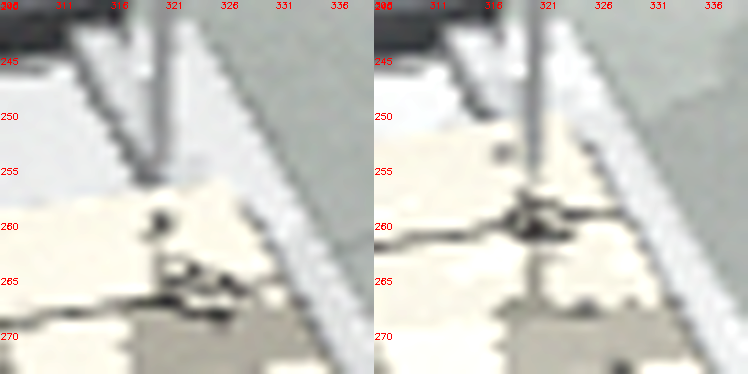

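Run:
```python
from m import *
shot('top','t2.png')
L=[]
for f in('top0.png','t2.png'):
    im=cv2.imread('pics/'+f)[190:222,334:368];im=cv2.resize(im,None,fx=11,fy=11,interpolation=2)
    for i in range(0,32,5):
        cv2.putText(im,str(334+i),(i*11,8),0,.3,(0,0,255));cv2.putText(im,str(190+i),(0,i*11+9),0,.3,(0,0,255))
    L.append(im)
cv2.imwrite('pics/zt.png',np.hstack(L))
for y in(.005,.0085,.012):print(y,[proj('top',w(st,(.015,y),z)) for z in(.05,.044,.112,.126)])
```

```text
0.005 [array([341.5391, 201.1102]), array([341.2325, 201.317 ]), array([344.8999, 198.8431]), array([345.711 , 198.2959])]
0.0085 [array([340.4038, 200.9517]), array([340.1029, 201.1593]), array([343.7017, 198.6757]), array([344.4977, 198.1264])]
0.012 [array([339.2684, 200.7932]), array([338.9733, 201.0016]), array([342.5035, 198.5084]), array([343.2843, 197.9569])]
```

View pics/zt.png

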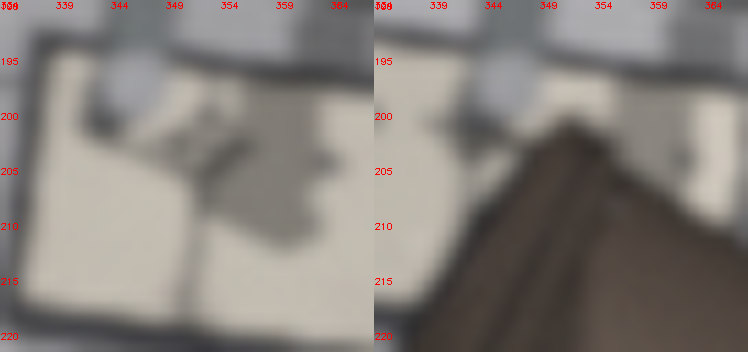

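```bash
python3 -m handwheel '[[0,0.006,0,0,0,0,-1],[0,0.011,0,0,0,0,-1],[0,0.011,0,0,0,0,-1],[0,0.011,0,0,0,0,-1],[0,0.011,0,0,0,0,1],[0,0.011,0,0,0,0,1],[0,0.011,0,0,0,0,1],[0,0.011,0,0,0,0,1],[0,0.011,-0.15,0,0,0,1],[0,0.011,-0.3,0,0,0,1],[0,0.011,-0.45,0,0,0,1],[0,0.3,-0.45,0,0,0,1]]'; python3 -m handwheel '[[0,0.5,0,0,0,0,1],[0,0.5,0,0,0,0,1],[0,0.5,0,0,0,0,1],[0,0.5,0,0,0,0,1],[0,0.5,0,0,0,0,1]]';python3 - <<'E'
from m import *
T_,S_=[shot('top','t3.png')],[shot('side','s3.png')]
for i in range(5): T_.append(eyes.read_camera('top'));S_.append(eyes.read_camera('side'))
t=np.mean(T_,0);s=np.mean(S_,0)
np.save('t3.npy',t);np.save('s3.npy',s)
def z(im,x,y,wd,hh,k):
    o=cv2.resize(im[y:y+hh,x:x+wd,::-1].clip(0,255).astype(np.uint8),None,fx=k,fy=k,interpolation=2)
    for i in range(0,wd,5): cv2.putText(o,str(x+i),(int(i*k),8),0,.3,(0,0,255))
    for i in range(0,hh,5): cv2.putText(o,str(y+i),(0,int(i*k)+9),0,.3,(0,0,255))
    return o
cv2.imwrite('pics/z3.png',np.hstack([z(t,326,190,34,34,11.5),z(s,304,240,34,34,11.5)]))
# cross-arm subpixel fits
def line(c,im,zz,xs,y0):
    out=[]
    g=im.mean(2).astype(np.float32)
    for x in xs:
        ys=np.arange(y0-.007,y0+.007,.00025);p=np.array([proj(c,w(st,(x,y),zz)) for y in ys],np.float32)
        v=cv2.remap(g,p[:,:1],p[:,1:],1)[:,0];d=np.clip(np.median(v)-v,0,None);d[d<.4*d.max()]=0
        out.append((ys*d).sum()/d.sum())
    return np.median(out),np.std(out)
for y0 in(.004,.007,.010):print(y0,'top',line('top',t,.044,np.arange(-.032,-.002,.002),y0),'side',line('side',s,.044,np.arange(-.032,-.002,.002),y0))
E
```

```text
time: 6.5
eef_pos: [0.5222, -0.1296, 0.255]
tcp_rot: [0.063, 0.998, -0.003, 0.007]
contact_force: [1.4, 0.3, -0.4]
opening: 0.999
finger_force: 0.0
time: 7.12
eef_pos: [0.5429, 0.0729, 0.2473]
tcp_rot: [0.059, 0.998, -0.0, -0.0]
contact_force: [1.0, -0.6, 0.0]
opening: 0.999
finger_force: 0.0
0.004 top (np.float64(0.004513475558914061), np.float64(0.0002839208169510707)) side (np.float64(0.007496886339466309), np.float64(0.000875461087344728))Traceback (most recent call last):
  File "<stdin>", line 21, in <module>
  File "<stdin>", line 17, in line
  File "h.py", line 14, in proj
    p=eyes.camera_params(c);K,R,t=[np.array(p[k]) for k in('K','R','t')]
ValueError: time passes only in moves, steps and waits
```

View pics/z3.png

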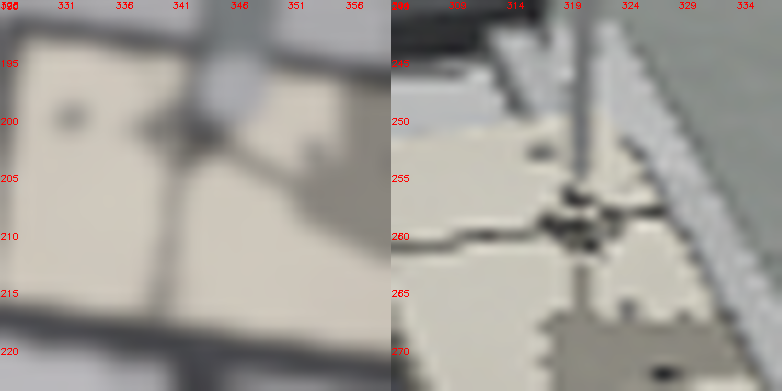

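```bash
python3 - <<'E'
import h,pickle
from h import eyes
pickle.dump({c:eyes.camera_params(c) for c in('top','side')},open('cam.pkl','wb'))
E
sed -i 's/^def shot/import pickle,os\nCP=pickle.load(open("cam.pkl","rb"))\ndef shot/; s/eyes.camera_params(c)/CP[c]/' h.py
python3 - <<'E'
from m import *
t=np.load('t3.npy');s=np.load('s3.npy')
def line(c,im,zz,xs,y0,sg=1):
    out=[];g=im.mean(2).astype(np.float32)
    for x in xs:
        ys=np.arange(y0-.008,y0+.008,.00025);p=np.array([proj(c,w(st,(x,y),zz)) for y in ys],np.float32)
        v=cv2.remap(g,p[:,:1].copy(),p[:,1:].copy(),1)[:,0];d=np.clip(np.median(v)-v,0,None);d[d<.4*d.max()]=0
        out.append((ys*d).sum()/d.sum())
    return np.array(out)*1e3
xs=np.arange(-.032,.004,.003)
print('t',line('top',t,.044,xs,.005));print('s',line('side',s,.044,xs,.007))
print('t0',line('top',cv2.imread('pics/top0.png'),.044,xs,-.031))
for f in('side0','s1','s2','s3'):
    g=cv2.imread(f'pics/{f}.png').mean(2);print(f);print(g[248:262,317:324].astype(int).T)
# chuck disc in top: bluish bright blob
b=t[190:206,338:352];m=(b[:,:,2]-b[:,:,0]);print(m.astype(int));print(b.mean(2).astype(int))
for z in(.144,.147,.15):print(z,[proj('top',w(st,(.015,y),z)) for y in(.006,.009,.012)])
E
```

```text
t [5.2156 4.8664 4.5353 4.4452 4.3765 4.3326 4.2378 4.2943 4.4463 4.815
 4.8366 4.6968 4.2663]
s [8.3398 8.3563 7.5323 6.7488 6.003  5.7325 7.923  8.1593 7.4216 6.8835
 5.9898 5.5863 6.7549]
t0 [-29.8109 -29.094  -28.7535 -29.0708 -29.3164 -29.6567 -29.8319 -29.9321
 -30.2063 -32.1561 -31.9188 -32.1614 -31.4131]
side0
[[171 173 152 156 113  97 102 168 163 183 188 191 189 191]
 [162 164 166 170 149 123 104  98 106 178 191 193 191 170]
 [135 139 139 143 146 149 114 100  91 163 195 164 165 123]
 [111 111 108 111 117 117 115 130 111 190 194 106  63 126]
 [144 146 147 139 138 146 144 165 154 195 194 150 115 165]
 [184 184 184 174 176 178 173 172 169 175 193 177 179 195]
 [183 182 182 182 181 184 168 170 167 181 191 192 190 191]]
s1
[[186 182 150 153 109  93  96 166 168 194 187 189 187 189]
 [178 164 165 169 146 122 105 100 119 185 190 192 192 170]
 [145 134 138 142 144 147 119 106  99 166 192 165 165 117]
 [107 111 109 114 113 118 120 132 110 187 194 101  55 118]
 [158 158 149 151 154 152 149 166 153 197 192 151 115 159]
 [198 200 183 184 185 181 174 174 171 192 193 177 178 193]
 [195 198
[... 2355 characters left out ...]
 194]
 [180 162 142 122 112 126 148 161 166 171 179 188 193 195]
 [156 137 125 111  98 103 120 139 157 174 186 192 194 195]
 [148 127 121 110  92  87  96 121 154 179 192 196 196 193]
 [167 146 135 121 100  91 100 120 147 172 188 194 195 189]
 [186 168 147 124 111 120 135 143 147 155 170 182 189 184]
 [195 184 159 136 137 159 175 177 167 158 155 159 169 173]
 [198 190 170 156 166 184 194 194 189 180 168 158 154 151]]
0.144 [array([346.4322, 197.5224]), array([345.375 , 197.3747]), array([344.3177, 197.227 ])]
0.147 [array([346.6136, 197.3992]), array([345.5535, 197.2511]), array([344.4932, 197.103 ])]
0.15 [array([346.796 , 197.2754]), array([345.7329, 197.1268]), array([344.6698, 196.9783])]
```

Run:
```python
from m import *
s=monitor.get_state();print(s['eef_pos'],rows([.5119,-.188,.15]),rows([.5119,-.188,.068]))
```

```text
[0.543  0.0721 0.2475] [-0.001  -0.655   0.2439] [-0.001  -0.655   0.4489]
```

```bash
python3 -m handwheel '[[0,-0.655,0,0,0,0,1],[0,-0.655,0,0,0,0,1],[0,-0.655,0,0,0,0,1],[0,-0.655,0,0,0,0,1],[0,-0.655,0,0,0,0,1],[0,-0.655,0,0,0,0,1],[0,-0.655,0.15,0,0,0,1],[0,-0.655,0.3,0,0,0,1],[0,-0.655,0.4,0,0,0,1],[0,-0.655,0.45,0,0,0,1],[0,-0.655,0.45,0,0,0,1],[0,-0.655,0.45,0,0,0,1]]'; python3 -m handwheel '[[0,0,0,0,0,0,-1],[0,0,0,0,0,0,-1],[0,0,0,0,0,0,-1],[0,0,0,0,0,0,-1],[0,0,0,0,0,0,-1],[0,0,0,0,0,0,-1],[0,0,0,0,0,0,-1],[0,0,0,0,0,0,-1]]' 30
```

```text
time: 9.22
eef_pos: [0.5127, -0.187, 0.0687]
tcp_rot: [0.059, 0.998, -0.0, 0.001]
contact_force: [-0.4, 0.3, 0.0]
opening: 1.001
finger_force: 0.0
time: 10.22
eef_pos: [0.5117, -0.1879, 0.0678]
tcp_rot: [0.06, 0.998, -0.0, -0.0]
contact_force: [-2.5, -0.4, 4.3]
opening: 0.158
finger_force: 32.2
```

```bash
python3 -m handwheel '[[0,0.006,0,0,0,0,-1],[0,0.01,0,0,0,0,-1],[0,0.01,0,0,0,0,-1],[0,0.01,0,0,0,0,-1]]'; python3 -m handwheel '[[0,0,0,0,0,0,1],[0,0,0,0,0,0,1],[0,0,0,0,0,0,1],[0,0,0,0,0,0,1],[0,0,-0.15,0,0,0,1],[0,0,-0.3,0,0,0,1],[0,0,-0.45,0,0,0,1],[0,0.2,-0.45,0,0,0,1],[0,0.4,-0.45,0,0,0,1],[0,0.655,-0.45,0,0,0,1],[0,0.655,-0.45,0,0,0,1],[0,0.655,-0.45,0,0,0,1]]'
python3 - <<'E'
from m import *
t=np.mean([shot('top','t4.png')]+[eyes.read_camera('top') for _ in range(5)],0);s=shot('side','s4.png')
np.save('t4.npy',t)
def line(c,im,zz,xs,y0):
    out=[];g=im.mean(2).astype(np.float32)
    for x in xs:
        ys=np.arange(y0-.008,y0+.008,.00025);p=np.array([proj(c,w(st,(x,y),zz)) for y in ys],np.float32)
        v=cv2.remap(g,p[:,:1].copy(),p[:,1:].copy(),1)[:,0];d=np.clip(np.median(v)-v,0,None);d[d<.4*d.max()]=0
        out.append((ys*d).sum()/d.sum())
    return np.array(out)*1e3
xs=np.arange(-.032,.004,.003)
a=line('top',t,.044,xs,.009);b=line('side',s,.044,xs,.010)
print(a,a.mean(),b,b.mean())
def z(im,x,y,wd,hh,k):
    o=cv2.resize(im[y:y+hh,x:x+wd,::-1].astype(np.uint8),None,fx=k,fy=k,interpolation=2)
    for i in range(0,wd,5): cv2.putText(o,str(x+i),(int(i*k),8),0,.3,(0,0,255))
    for i in range(0,hh,5): cv2.putText(o,str(y+i),(0,int(i*k)+9),0,.3,(0,0,255))
    return o
cv2.imwrite('pics/z4.png',np.hstack([z(t,326,190,34,34,11.5),z(s,304,240,34,34,11.5)]))
print(monitor.get_state()['eef_pos'])
print(s[248:262,317:324].mean(2).astype(int).T)
E
```

```text
time: 10.72
eef_pos: [0.5122, -0.1837, 0.0678]
tcp_rot: [0.06, 0.998, -0.0, 0.0]
contact_force: [-3.2, -1.6, 5.8]
opening: 0.159
finger_force: 32.4
time: 12.22
eef_pos: [0.5432, 0.0797, 0.2475]
tcp_rot: [0.058, 0.998, 0.0, -0.0]
contact_force: [0.3, -1.3, -0.8]
opening: 1.0
finger_force: 0.0
[8.9925 8.9479 8.9802 9.0286 9.1575 9.3779 9.4147 9.1849 9.0996 9.053
 8.9024 8.7909 8.8829] 9.062541590454874 [12.0838 12.7832 12.043  11.6142 10.969  11.2258 12.8808 12.7934 12.241
 11.4722 10.9715 10.6754 11.8734] 11.817434010507343
[0.5436 0.0749 0.2475]
[[173 195 196 184 136 199 196 188 184 122  75  68 200 197]
 [165 191 190 189 175 191 191 152 110 122 126 123 189 176]
 [141 158 157 160 160 160 157 122  49 133  97 138 149 132]
 [117 114 114 116 115 118 119 146  65 151  88  75  88 112]
 [150 164 158 159 159 163 164 190 118 140 129 100 149 124]
 [189 203 198 200 198 198 196 199 183  65  96  96 204 181]
 [183 187 182 173 176 197 197 198 194 100 149 164 200 197]]
```

View pics/z4.png

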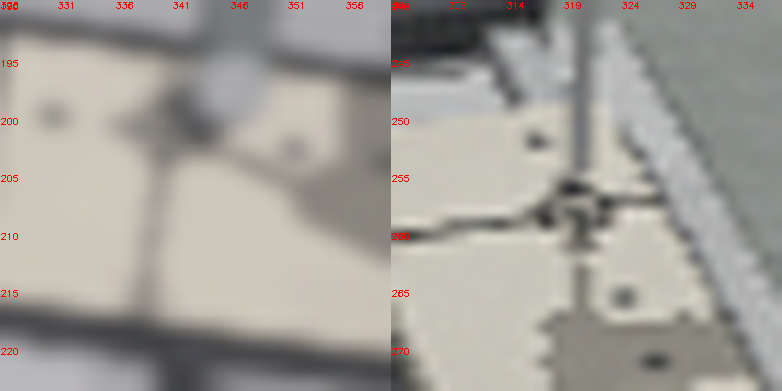

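Run:
```python
from m import *
print('post top',loc(onz('top',*T(374,84),.179)),loc(onz('side',*S(428,22),.179)))
t=np.load('t4.npy').mean(2).astype(np.float32)
t0=cv2.imread('pics/top0.png').mean(2).astype(np.float32)
for x in(.03,.035,.04,.045,.05,.055,.06,.065,.07,.075):
    ys=np.arange(-.012,.032,.002);p=np.array([proj('top',w(st,(x,y),.144)) for y in ys],np.float32)
    print(x,cv2.remap(t,p[:,:1].copy(),p[:,1:].copy(),1)[:,0].astype(int))
print('chuck side: top',loc(onz('side',*S(256,97),.144)),'bottom edge nearest', loc(onz('side',*S(256,163),.112)))
```

```text
post top [0.105  0.0081] [0.1034 0.0079]
0.03 [162 162 162 159 154 146 137 129 125 123 123 122 120 117 121 131 147 156
 161 161 160 160]
0.035 [170 170 170 168 163 153 141 130 123 122 123 123 122 123 126 139 153 165
 170 170 170 170]
0.04 [169 169 168 167 162 151 139 128 123 122 122 122 121 121 122 134 148 164
 170 172 172 170]
0.045 [137 135 135 135 134 130 127 123 122 121 122 120 118 114 113 118 126 135
 139 140 139 137]
0.05 [129 129 129 129 127 124 121 121 121 121 121 120 118 112 110 111 119 124
 128 129 129 129]
0.055 [130 131 132 131 127 121 118 118 120 121 121 120 118 114 112 113 122 127
 129 129 128 128]
0.06 [104 107 109 107 103 101 103 109 116 120 121 122 120 115 108 103 102 101
 101 100  99  98]
0.065 [ 90  90  90  90  90  94 101 110 116 120 121 121 117 112 106 105 106 110
 111 112 114 113]
0.07 [100  97  94  92  93  96 103 111 117 120 121 120 117 111 105 103 106 111
 114 115 116 118]
0.075 [126 122 117 108 101  95 100 109 116 120 120 119 117 109  99  90  88  90
  93  96 101 106]
chuck side: top [0.0164 0.0158] bottom edge nearest [0.0138 0.0047]
```

```bash
python3 -m handwheel '[[0,-0.655,0,0,0,0,1],[0,-0.655,0,0,0,0,1],[0,-0.655,0,0,0,0,1],[0,-0.655,0,0,0,0,1],[0,-0.655,0,0,0,0,1],[0,-0.655,0,0,0,0,1],[0,-0.655,0.15,0,0,0,1],[0,-0.655,0.3,0,0,0,1],[0,-0.655,0.4,0,0,0,1],[0,-0.655,0.45,0,0,0,1],[0,-0.655,0.45,0,0,0,1],[0,-0.655,0.45,0,0,0,1]]'; python3 -m handwheel '[[0,0,0,0,0,0,-1],[0,0,0,0,0,0,-1],[0,0,0,0,0,0,-1],[0,0,0,0,0,0,-1],[0,0,0,0,0,0,-1],[0,0,0,0,0,0,-1],[0,0,0,0,0,0,-1],[0,-0.004,0,0,0,0,-1],[0,-0.004,0,0,0,0,-1],[0,-0.004,0,0,0,0,-1]]' 30;  python3 -m handwheel '[[0,0,0,0,0,0,1],[0,0,0,0,0,0,1],[0,0,0,0,0,0,1],[0,0,0,0,0,0,1],[0,0,-0.15,0,0,0,1],[0,0,-0.3,0,0,0,1],[0,0,-0.45,0,0,0,1],[0,0.2,-0.45,0,0,0,1],[0,0.4,-0.45,0,0,0,1],[0,0.655,-0.45,0,0,0,1],[0,0.655,-0.45,0,0,0,1],[0,0.655,-0.45,0,0,0,1]]'
cat > q.py <<'E'
from m import *
def line(c,im,zz,xs,y0):
    out=[];g=im.mean(2).astype(np.float32)
    for x in xs:
        ys=np.arange(y0-.008,y0+.008,.00025);p=np.array([proj(c,w(st,(x,y),zz)) for y in ys],np.float32)
        v=cv2.remap(g,p[:,:1].copy(),p[:,1:].copy(),1)[:,0];d=np.clip(np.median(v)-v,0,None);d[d<.4*d.max()]=0
        out.append((ys*d).sum()/d.sum())
    return np.mean(out)*1e3
def q(n):
    xs=np.arange(-.032,.004,.003)
    t=np.mean([shot('top',f't{n}.png')]+[eyes.read_camera('top') for _ in range(2)],0);s=shot('side',f's{n}.png')
    print('mark y mm: top',line('top',t,.044,xs,.0075),'side',line('side',s,.044,xs,.010))
E
python3 - <<'E'
from q import *
q(5)
c=np.array([.5587,.2366]);
print(rows([*c,.25]),rows([*c,.118]),monitor.get_state()['tcp_rot'])
# handle disc/bar in top image: bar end estimates
for x,y in((612,118),(577,222)): print('bar/rib',onz('top',*I(x,y),.122))
d=[onz('top',*I(x,y),.096) for x,y in((535,180),(682,180),(608,252),(608,108))];print('disc',d)
E
```

```text
time: 14.08
eef_pos: [0.513, -0.1832, 0.0687]
tcp_rot: [0.059, 0.998, -0.0, 0.001]
contact_force: [-0.1, -1.2, 1.1]
opening: 0.996
finger_force: 0.0
time: 15.32
eef_pos: [0.512, -0.1852, 0.0678]
tcp_rot: [0.06, 0.998, 0.0, -0.0]
contact_force: [-1.6, 1.8, 5.4]
opening: 0.161
finger_force: 31.8
time: 16.82
eef_pos: [0.5431, 0.0781, 0.2475]
tcp_rot: [0.058, 0.998, 0.0, 0.0]
contact_force: [1.0, -0.2, 1.1]
opening: 1.0
finger_force: 0.0
mark y mm: top 7.696110956286727 side 10.154640249309749
[ 0.0108  0.4084 -0.0069] [0.0107 0.4086 0.3231] [ 0.0603  0.9982 -0.0003 -0.0001]
bar/rib [0.5865 0.2287 0.122 ]
bar/rib [0.5365 0.2436 0.122 ]
disc [array([0.5582, 0.2708, 0.096 ]), array([0.5596, 0.1989, 0.096 ]), array([0.5238, 0.2338, 0.096 ]), array([0.5942, 0.2363, 0.096 ])]
```

```bash
python3 -m handwheel '[[0.011,0.407,0,0,0,0.044,1],[0.011,0.407,0,0,0,0.044,1],[0.011,0.407,0,0,0,0.044,1],[0.011,0.407,0,0,0,0.044,1],[0.011,0.407,0.15,0,0,0.044,1],[0.011,0.407,0.25,0,0,0.044,1],[0.011,0.407,0.321,0,0,0.044,1],[0.011,0.407,0.321,0,0,0.044,1],[0.011,0.407,0.321,0,0,0.044,1]]' ; python3 -m handwheel '[[0,0,0,0,0,0,-1],[0,0,0,0,0,0,-1],[0,0,0,0,0,0,-1],[0,0,0,0,0,0,-1],[0,0,0,0,0,0,-1],[0,0,0,0,0,0,-1],[0,0,0,0,0,0,-1]]' 40
python3 -c "
from h import *
s=monitor.get_state();print(s['wrist_torque'],s['contact_force'],s['eef_pos'])"
```

```text
time: 18.15
eef_pos: [0.5598, 0.2357, 0.1206]
tcp_rot: [0.13, 0.992, 0.0, 0.001]
contact_force: [1.0, -0.2, 0.2]
opening: 1.002
finger_force: 0.0
time: 19.02
eef_pos: [0.5585, 0.2369, 0.1195]
tcp_rot: [0.129, 0.992, -0.0, -0.0]
contact_force: [-2.0, -1.4, 4.0]
opening: 0.178
finger_force: 42.8
[-0.30326062  0.34778445 -0.0294813 ] [-2.01131808 -1.36408452  4.01847856] [0.55850669 0.23687086 0.11953756]
```

```bash
python3 -m handwheel '[[0,0,0.006,0,0,0,-1],[0,0,0.012,0,0,0,-1],[0,0,0.018,0,0,0,-1],[0,0,0.021,0,0,0,-1],[0,0,0.021,0,0,0,-1],[0,0,0.021,0,0,0,-1]]' 60
```

```text
time: 19.77
eef_pos: [0.5585, 0.2369, 0.1116]
tcp_rot: [0.129, 0.992, -0.0, -0.0]
contact_force: [-3.8, -2.1, 8.4]
opening: 0.173
finger_force: 64.8
```

```bash
python3 -m handwheel '[[0,0,0.0015,0,0,0,-1],[0,0,0.003,0,0,0,-1],[0,0,0.003,0,0,0,-1],[0,0,0.003,0,0,0,-1]]' 60
```

```text
time: 20.27
eef_pos: [0.5586, 0.2369, 0.1116]
tcp_rot: [0.129, 0.992, -0.0, -0.0]
contact_force: [-6.3, -3.2, 12.6]
opening: 0.168
finger_force: 65.3
```

```bash
python3 -m handwheel '[[0,0,0,0,0,0.03,-1],[0,0,0,0,0,0.07,-1],[0,0,0,0,0,0.11,-1],[0,0,0,0,0,0.15,-1],[0,0,0,0,0,0.15,-1]]' 60;python3 -c "
from h import *
s=monitor.get_state();print(s['wrist_torque'],s['contact_force'],s['eef_pos'])"
```

```text
time: 20.9
eef_pos: [0.5586, 0.2369, 0.1116]
tcp_rot: [0.357, 0.934, -0.0, -0.0]
contact_force: [-6.6, -3.3, 13.8]
opening: 0.167
finger_force: 65.3
[-0.59595748  1.01359384  0.00306862] [-6.55753573 -3.27464073 13.77768433] [0.55856758 0.23686157 0.11157022]
```

```bash
python3 -m handwheel '[[0,0,0,0,0,0.04,-1],[0,0,0,0,0,0.08,-1],[0,0,0,0,0,0.12,-1],[0,0,0,0,0,0.16,-1],[0,0,0,0,0,0.2,-1],[0,0,0,0,0,0.24,-1],[0,0,0,0,0,0.28,-1],[0,0,0,0,0,0.31,-1],[0,0,0,0,0,0.33,-1],[0,0,0,0,0,0.345,-1],[0,0,0,0,0,0.345,-1]]' 60;python3 -c "
from h import *
s=monitor.get_state();print(s['wrist_torque'],s['contact_force'],s['eef_pos'])
print(Ro.from_quat(s['tcp_rot']).as_matrix()[:,1])"
```

```text
time: 22.28
eef_pos: [0.5584, 0.2368, 0.1116]
tcp_rot: [0.787, 0.616, -0.001, 0.0]
contact_force: [-6.6, -3.2, 13.8]
opening: 0.174
finger_force: 65.3
[-0.63383977  1.08635016 -0.00453292] [-6.58254227 -3.19727774 13.77505587] [0.55841372 0.23682375 0.11157106]
[ 9.70800527e-01 -2.39886687e-01 -8.44747514e-04]
```

```bash
python3 -m handwheel '[[0,0,-0.008,0,0,0,-1],[0,0,-0.016,0,0,0,-1],[0,0,-0.023,0,0,0,-1],[0,0,-0.023,0,0,0,-1]]' 40; python3 -m handwheel '[[0,0,0,0,0,0,1],[0,0,0,0,0,0,1],[0,0,0,0,0,0,1],[0,0,0,0,0,0,1],[0,0,-0.1,0,0,0,1],[0,0,-0.2,0,0,0,1],[0,0,-0.32,0,0,0,1],[0,0.0,-0.4,0,0,0,1]]'; python3 -m handwheel '[[0.5,0.2,0,0,0,0,1],[0.5,0.2,0,0,0,0,1],[0.5,0.2,0,0,0,0,1],[0.5,0.2,0,0,0,0,1],[0.5,0.2,0,0,0,0,1]]'
python3 - <<'E'
from q import *
print(monitor.get_state()['eef_pos'])
q(6)
z=lambda f,x,y,a,b,k:cv2.resize(cv2.imread('pics/'+f)[y:y+b,x:x+a],None,fx=k,fy=k,interpolation=2)
cv2.imwrite('pics/fin.png',np.hstack([z('t6.png',175,180,60,60,6),z('s6.png',225,160,60,60,6)]))
E
```

```text
time: 22.78
eef_pos: [0.5583, 0.2368, 0.1188]
tcp_rot: [0.787, 0.616, -0.0, 0.0]
contact_force: [-2.7, -2.3, 4.4]
opening: 0.172
finger_force: 64.2
time: 23.78
eef_pos: [0.5591, 0.2372, 0.2817]
tcp_rot: [0.788, 0.616, 0.002, 0.001]
contact_force: [0.6, 0.8, -0.7]
opening: 1.003
finger_force: 0.0
time: 24.4
eef_pos: [0.6843, 0.4133, 0.2768]
tcp_rot: [0.787, 0.617, -0.001, -0.0]
contact_force: [0.5, 0.3, -0.6]
opening: 0.999
finger_force: 0.0
[0.6843 0.4133 0.2768]
mark y mm: top 7.702947148885742 side 10.167809306987747
```

View pics/fin.png

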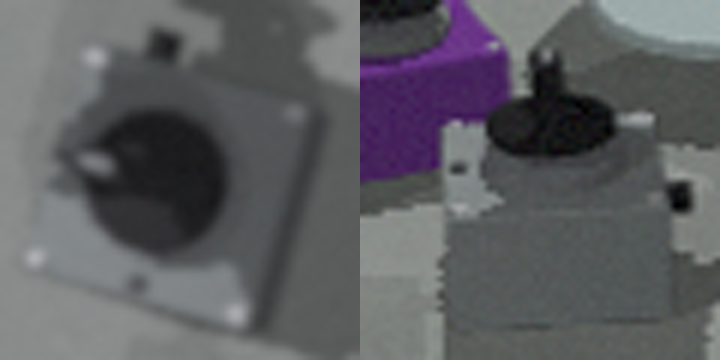

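Run:
```python
from m import *
for f in('side0','s6'):
    g=cv2.imread(f'pics/{f}.png').mean(2);print(f,[[int(v) for v in g[176:190,u]] for u in(248,264)], np.where(g[180,235:285]<50)[0][[0,-1]]+235)
```

```text
side0 [[18, 19, 16, 28, 22, 25, 30, 21, 32, 66, 76, 77, 81, 77], [25, 23, 24, 25, 16, 13, 19, 24, 14, 65, 61, 72, 71, 71]] [246 266]
s6 [[67, 50, 39, 35, 34, 35, 37, 20, 24, 70, 77, 78, 81, 83], [52, 21, 22, 11, 24, 23, 20, 13, 44, 67, 65, 68, 75, 71]] [246 266]
```

The disc's lower edge is at the same image row as at the start, so the handle is up and its rib is at the ON bar. The carriage hasn't moved since it was released.

```bash
python3 -c "
from plant import ctrl;print(ctrl.sign_off())"
```

```text
the job is handed in; nothing more can be done
None
```

I've handed the job in. The marked spot is under the needle to within my measuring error: about 0.3 mm off by the top camera, though the coarser side camera allows up to about 1.5 mm. The isolator handle is turned to ON and sprung up, and the arm is clear with the gripper open.

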